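# Make up two cases for glaze firing

### The job

Make up the two cases for the furnace: into the pan with the full-arch model put the round firing tray, the nozzle bottle and the bur block, and into the pan with the quadrant model the rectangular firing tray and the low paste jar. A firing tray lies flat, pins up, in the large middle bay beside the work ticket; the other pieces stand upright on the floor of the small bays at the pan's end, one to a bay. Set each piece down rather than dropping it, and leave the stone models where they are.

Things in the scene. Friction and masses are not known exactly. Their poses are not given: they have to be found in the camera images.
- pan_arch: Blue-grey case pan, holding the full-arch model, fixed, 264 x 159 mm. Origin: centre of underside; x along it to the model's end. Floor 3 mm thick, rim 18 mm high, walls 3 mm thick, dividers only 8 mm high. Model bay at +x; large middle bay 85 (x) by 108 mm (y), centre x -8.5, y -22.5 mm (at +y: ticket pocket); two small bays 75 x 75 mm at the -x end, centres x -91.5, y +39 and -39 mm.
- pan_quad: Blue-grey case pan, holding the quadrant model, fixed, 264 x 159 mm. Origin: centre of underside; x along it to the model's end. Floor 3 mm thick, rim 18 mm high, walls 3 mm thick, dividers only 8 mm high. Model bay at +x; large middle bay 85 (x) by 108 mm (y), centre x -8.5, y -22.5 mm (at +y: ticket pocket); two small bays 75 x 75 mm at the -x end, centres x -91.5, y +39 and -39 mm.
- model_arch: Full-arch model of buff dental stone: a horseshoe about 60 mm wide and 60 mm long, 26 mm high, with 14 teeth; stands loose in the model bay of its pan. Origin: underside, near the middle of the horseshoe; the front teeth point to +x.
- model_quad: Quadrant model of buff dental stone: one short straight block 24 x 62 mm, 26 mm high, with a single row of teeth along its y; stands loose in the model bay of the other pan. Origin: centre of the underside.
- tray_round: Round firing tray: white ceramic disc, 50 mm diameter, 22 mm high, its top full of small holes, with three thin steel pins standing 12 mm above it. Origin: centre of the underside; z up.
- tray_rect: Rectangular firing tray: white ceramic block 60 mm (x) by 36 mm (y), 20 mm high, its top full of small holes, with one thin steel pin standing 12 mm above it. Origin: centre of the underside.
- bottle: Glaze bottle with a nozzle: white plastic, upright, 34 mm diameter with straight sides up to 42 mm, then shoulder and narrow pointed grey nozzle, 67 mm high in all. Origin: centre of the underside.
- jar: Low paste jar: white ceramic with a ribbed aluminium screw lid with a round paper label, upright, 46 mm diameter, 36 mm high (the lid is the upper 14 mm). Origin: centre of the underside.
- bur_block: Bur block: aluminium block 50 mm (x) by 28 mm (y), 32 mm high, with eight small burs and polishers standing in its top, 48 mm high in all. Grip it by the block. Origin: centre of the underside.
Not all that is in view belongs to the job. Leave any purple look-alike of the bur_block alone.

How it is judged (in metres and radians):
At the end, for the whole second after the job is handed in: Each piece in its own pan and bay (small bays: either one, one piece each), on the bay's floor (origin under 6 mm above the pan's underside), upright within 0.08 rad, released, below 0.02 m/s; off the bay's centre at most 19 x 31 mm (round tray), 26 x 38 (rectangular), 24 x 24 (others) (x of tray_round in the frame of pan_arch between -0.0275 and 0.0105 m and y of tray_round in the frame of pan_arch between -0.0535 and 0.0085 m and x of tray_rect in the frame of pan_quad between -0.0345 and 0.0175 m and y of tray_rect in the frame of pan_quad between -0.0605 and 0.0155 m and (((x of bottle in the frame of pan_arch between -0.1155 and -0.0675 m and y of bottle in the frame of pan_arch between 0.015 and 0.063 m) and (x of bur_block in the frame of pan_arch between -0.1155 and -0.0675 m and y of bur_block in the frame of pan_arch between -0.063 and -0.015 m)) or ((x of bottle in the frame of pan_arch between -0.1155 and -0.0675 m and y of bottle in the frame of pan_arch between -0.063 and -0.015 m) and (x of bur_block in the frame of pan_arch between -0.1155 and -0.0675 m and y of bur_block in the frame of pan_arch between 0.015 and 0.063 m))) and ((x of jar in the frame of pan_quad between -0.1155 and -0.0675 m and y of jar in the frame of pan_quad between 0.015 and 0.063 m) or (x of jar in the frame of pan_quad between -0.1155 and -0.0675 m and y of jar in the frame of pan_quad between -0.063 and -0.015 m)) and z of each of tray_round, bottle, bur_block in the frame of pan_arch below 0.006 m and angle between each of tray_round, bottle, bur_block, tray_rect, jar's own z axis and vertical below 0.08 rad and linear speed of each of tray_round, bottle, bur_block, tray_rect, jar below 0.02 m/s and contact force between each of tray_round, bottle, bur_block, tray_rect, jar and the fingers below 0.05 N and z of each of tray_rect, jar in the frame of pan_quad below 0.006 m); the robot touches nothing.
It fails at once if a stone model is shifted by more than 12 mm (distance of any of model_arch, model_quad from where it was at the start of the episode above 0.012 m).
It fails at once if one of the five pieces is dropped or thrown (faster than 0.7 m/s out of the gripper, as after a fall of 25 mm) ((linear speed of tray_round above 0.7 m/s and contact force between tray_round and the fingers below 0.05 N) or (linear speed of bottle above 0.7 m/s and contact force between bottle and the fingers below 0.05 N) or (linear speed of bur_block above 0.7 m/s and contact force between bur_block and the fingers below 0.05 N) or (linear speed of tray_rect above 0.7 m/s and contact force between tray_rect and the fingers below 0.05 N) or (linear speed of jar above 0.7 m/s and contact force between jar and the fingers below 0.05 N)).
It also fails if it takes over 118 s, if anything falls off the work surface, if the arm or the gripper's body presses on something with over 40 N, if the wrist force passes 120 N, or if a joint passes its speed limit or range.

### The arm

A 7-joint arm with a two-finger parallel gripper is mounted at the origin on the work surface. World frame = base frame: x ahead of the robot, y to its left, z up, the work surface at z = 0. Lengths are in mm, angles in rad, forces in N, time in s.
With the tool pointing down it reaches from about 425 to 875 mm from the base axis. Payload 8.4 kg.
Tool frame: the origin (TCP) lies between the finger pads; the fingertips stand 17 mm ahead of it and the grasp point (between the pads) lies 2 mm behind it; z points along the fingers, y is the line along which they close (so a half turn about z gives the same grasp; the last joint's range is limited). The gripper opens to 85 mm and grips with 20 to 120 N. Pads are 22 mm wide; open, the fingers measure 114 mm over their backs; the gripper's body (76 mm by 85 mm) begins 54 mm behind the grasp point. The pads swing forward as they close: fully open they stand 13 mm farther back than shut.
Start: joints at [-1.236, 0.333, 0.04, 1.465, -0.013, 1.343, -0.059], TCP at [273.207, 589.765, 248.308] pointing down, gripper open.
Joint ranges: [-2.58, 2.58], [-0.38, 2.09], [-1.3, 1.39], [0.25, 2.4], [-1.5, 4.64], [0.08, 2.09], [-2.65, 2.65]. Speed limits (rad/s): [2.22, 2.22, 2.79, 2.79, 3.14, 3.14, 3.14].

### API

Orientations are given as [roll, pitch, yaw] about the fixed x, y, z axes, in that order (R = Rz(yaw) Ry(pitch) Rx(roll)).
In Python, from cell import arm gives the robot as it stands.
- The arm moves only by the tool apply_moves, never from a script. Its argument "rows" is a list of rows, each a list of 5 numbers: the opening, from 0 (shut) to 1 (fully open), then the shift along the tool's x, y, z each as a share of 10 cm, from -1 to 1, then the turn about the tool's z as a share of 60 degrees, from -1 to 1. A call has 1 to 20 rows; each row is the pose to reach, as a shift and turn from the pose commanded when the call began, along the tool's axes at that moment; what a row does not reach only later rows make up. A row lasts 1/10 s, in which the tool goes at most 50 mm and 8.59 degrees, less where a joint would pass 70% of its speed; a pose out of reach is approached as far as the arm can. A call with a number of a shift or a turn outside -1 to 1 is refused whole. A call with a gripper value outside its range is refused whole. The fingers move at their own pace and stop on an object; "force" is the grip in N (left out, the last holds). Time passes only in rows, so rows that repeat a pose let the fingers close. It gives the time, the measured TCP pose, the force, the opening and the grip force at its end, in the units of the state.
- arm.sense(): the state, without advancing time (a new reading comes with each control period).
- arm.snapshot(name): name is "scene" or "top"; returns (picture, depth): 400x640x3 uint8, blue, green, red; 400x640 float32, mm along the optical axis (not along the pixel's ray), 0 where there is no reading.
- arm.get_calibration(name): a dict with "camera_matrix" (3x3 intrinsics, pixels), "pose" (4x4, takes a point from camera to world coordinates). Camera axes: x right, y down, z forward; pixel columns grow to the right and rows downward; lengths in mm; the calibration is good to about 2 mm. A picture is of the moment at which its call begins. get_calibration takes no time and is no camera call.
- arm.close_job(): hands the job in; it is judged then, once.
The state is a dict: "t": time; "joint_pos": joint angles; "qd": joint speeds; "joint_torque": joint torques, N m; "tool_pos": TCP position; "tcp_rot": TCP orientation; "wrist_force": force on the tool from outside, world axes, zero at the start; "ft_torque": the same for the moment, N m; "gripper_width": opening from 0.0 (shut) to 1.0 (fully open); "finger_force": force on a finger pad.
Only numpy, scipy, OpenCV 4.12 (cv2) and the standard library are available. Lean on these libraries where they do the work, as an engineer would, in place of code of your own. Each camera call takes 0.05 s, during which the arm holds its last target. There are 200 camera calls.

## Working session

There is one attempt and no reset: what is moved stays moved. The work goes in short steps, Python scripts to look and compute and a tool call to move; the robot and the scene stay as the last step left them, time stands still between calls to the robot, and variables do not carry over. Pictures are saved under pics/ and viewed, at most 14 in all, crops included, and the job is handed in when it is done.

Besides the shell and the picture viewer there is one more tool, called after "Request:" as a command line: name --pt "numbers of a row" for each row, then --argument value for the rest. apply_moves: Moves the arm, as the interface text tells. Its arguments: {"type":"object","properties":{"rows":{"type":"array"},"force":{"type":"number"}},"required":["rows"]}

```bash
mkdir -p pics && cat > h.py <<'E'
import numpy as np, cv2
from cell import arm
def w(cal,u,v,d):
    K=np.array(cal["camera_matrix"]);P=np.array(cal["pose"])
    p=np.array([(u-K[0,2])/K[0,0]*d,(v-K[1,2])/K[1,1]*d,d,1]);return (P@p)[:3]
E
python3 - <<'E'
from h import *
for n in ("scene","top"):
    im,d=arm.snapshot(n);cv2.imwrite(f"pics/{n}0.png",im);np.save(f"{n}0.npy",d)
    c=arm.get_calibration(n);print(n,np.round(c["camera_matrix"],1).tolist(),np.round(c["pose"],3).tolist())
s=arm.sense();print(s["t"],s["tool_pos"],s["tcp_rot"],s["gripper_width"])
E
```

```text
scene [[497.4, 0.0, 318.8], [0.0, 497.4, 195.2], [0.0, 0.0, 1.0]] [[-0.857, 0.359, -0.369, 1060.507], [0.515, 0.612, -0.601, 721.073], [0.01, -0.705, -0.709, 946.74], [0.0, 0.0, 0.0, 1.0]]
top [[509.8, 0.0, 327.9], [0.0, 509.8, 200.0], [0.0, 0.0, 1.0]] [[-0.019, -0.997, 0.069, 503.886], [-1.0, 0.02, 0.004, -65.843], [-0.006, -0.069, -0.998, 1270.453], [0.0, 0.0, 0.0, 1.0]]
0.1 [273.04740017 589.43753969 247.50927103] [-3.14012587e+00  1.04640920e-04  2.70782554e+00] 1.0024624358393763
```

View pics/top0.png

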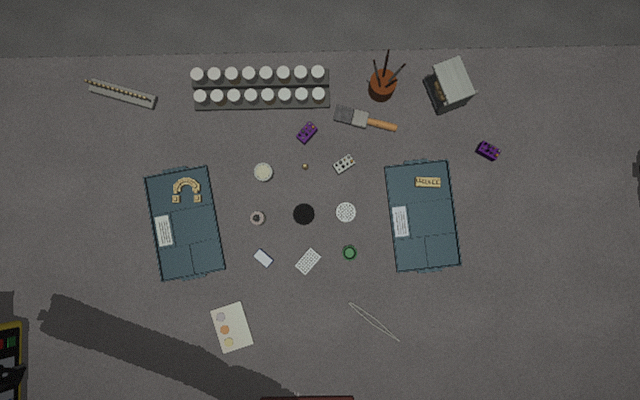

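View pics/scene0.png

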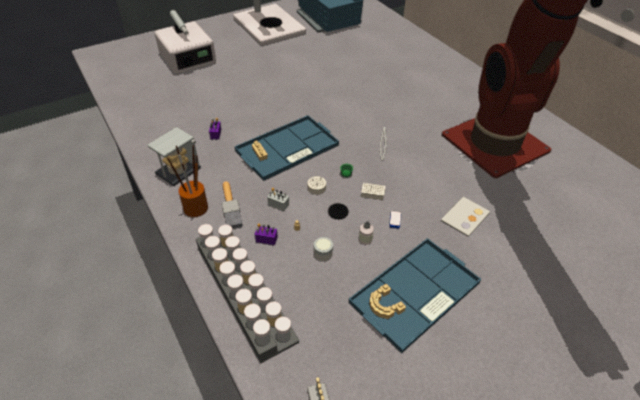

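Top view: jar (263,172), bottle (258,218), bur block (344,163), round tray (346,212), rectangular tray (308,261). The arch pan is at left around (185,223) and the quad pan at right around (423,216). The scene view agrees. Next I measure from the depth of both views, plus a crop.

```bash
cat > m.py <<'E'
from h import *
def grid(cal,d):
    v,u=np.mgrid[0:400,0:640];K=np.array(cal["camera_matrix"]);P=np.array(cal["pose"])
    p=np.stack([(u-K[0,2])/K[0,0]*d,(v-K[1,2])/K[1,1]*d,d],-1);q=p@P[:3,:3].T+P[:3,3];q[d==0]=np.nan;return q
E
python3 - <<'E'
from m import *
seeds={"jar":(263,172),"bottle":(258,218),"bur":(344,163),"round":(346,212),"rect":(308,261)}
G={n:grid(arm.get_calibration(n),np.load(n+"0.npy")) for n in("top","scene")}
t=G["top"]
for y0,x0 in((280,240),(240,310),(190,300),(235,360)): print("table",t[y0,x0].round(1))
for k,(u,v) in seeds.items():
    c=t[v,u]
    for n,g in G.items():
        m=(np.hypot(g[...,0]-c[0],g[...,1]-c[1])<48)&(g[...,2]>8)
        P=g[m];z=np.percentile(P[:,2],[50,90,99])
        top=P[P[:,2]>z[0]-4]
        r=cv2.minAreaRect(P[:,:2].astype(np.float32)); 
        print(k,n,len(P),"z",z.round(1),"mean",P[:,:2].mean(0).round(1),"rect",np.round(r[0],1),np.round(r[1],1),round(r[2],1))
for nm,(a,b) in {"arch":(100,236),"quad":(375,470)}.items():
    for n,g in G.items():
        c=t[220,(a+b)//2]if nm=="quad" else t[222,185]
        m=(abs(g[...,0]-c[0])<165)&(abs(g[...,1]-c[1])<120)&(g[...,2]>12)&(g[...,2]<23)
        m=cv2.morphologyEx(m.astype(np.uint8),cv2.MORPH_CLOSE,np.ones((3,3)))
        P=g[m>0];P=P[~np.isnan(P[:,0])];r=cv2.minAreaRect(P[:,:2].astype(np.float32));print(nm,n,c.round(1),len(P),np.round(r[0],1),np.round(r[1],1),round(r[2],1))
im=cv2.imread("pics/top0.png")
cv2.imwrite("pics/c1.png",cv2.resize(im[145:285,140:240],None,fx=4,fy=4,interpolation=3))
a=cv2.resize(im[145:285,235:365],None,fx=4,fy=4,interpolation=3);cv2.imwrite("pics/c2.png",a)
cv2.imwrite("pics/c3.png",np.hstack([cv2.resize(im[150:285,140:230],None,fx=4.2,fy=4.2,interpolation=3),cv2.resize(im[150:285,378:468],None,fx=4.2,fy=4.2,interpolation=3)]))
E
```

```text
table [398.2 160.2   3.1]
table [493.2 -14.1   0.8]
table [618.6   8.9  -1.4]
table [ 503.2 -138.8   -2.8]
jar top 301 z [35.7 38.9 41. ] mean [662.7  96.9] rect [663.6  97.7] [44.9 44.8] 58.1
jar scene 373 z [36.2 39.5 41.7] mean [667.9 101.2] rect [659.   97.6] [48.6 57.9] 80.6
bottle top 174 z [45.6 57.5 67.4] mean [550.3 110.3] rect [550.3 112.3] [32.1 32.6] 4.3
bottle scene 253 z [41.8 57.  68. ] mean [557.4 117.5] rect [554.1 113.1] [30.1 33.7] 46.0
bur top 257 z [31.7 46.1 50.1] mean [678.5 -99.5] rect [680.1 -99.8] [28.3 50.5] 32.1
bur scene 319 z [32.3 45.6 51.3] mean [683.6 -96.9] rect [ 681. -101.] [31.4 52.3] 30.8
round top 319 z [21.5 24.6 27.5] mean [ 561.5 -102.2] rect [ 561.4 -101.3] [48.2 49.3] 62.8
round scene 261 z [22.9 26.  31.7] mean [ 565.9 -100.1] rect [ 564.7 -102.5] [52.9 49.1] 52.0
rect top 364 z [19.7 22.8 25.6] mean [443.8  -7.1] rect [443.9  -7.1] [35.8 59.8] 48.2
rect scene 294 z [20.8 23.9 27.7] mean [447.8  -6.4] rect [437.1 -17.7] [64.5 59.6] 47.3
arch top [543.9 295.6   4.7] 980 [543.7 297.5] [278.5 161.5] 10.2
arch scene [543.9 295.6   4.7] 1286 [539.3 293.9] [288.4 160.6] 10.2
quad top [ 537.3 -292.3    7.7] 861 [ 550.2 -291.7] [278.2 160.6] 5.3
quad scene [ 537.3 -292.3    7.7] 796 [ 546.3 -295.7] [289.4 167.1] 5.3
```

View pics/c2.png

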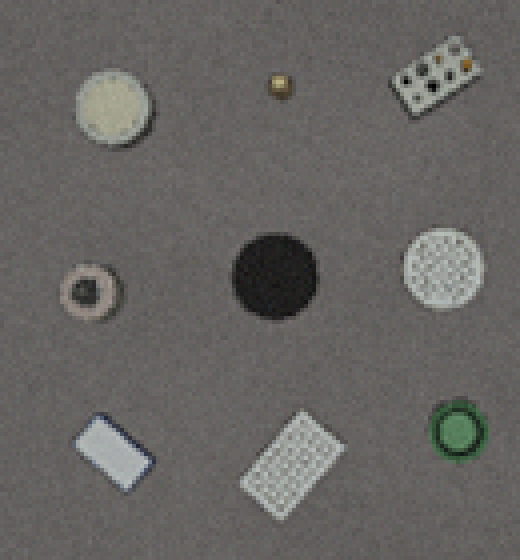

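View pics/c3.png

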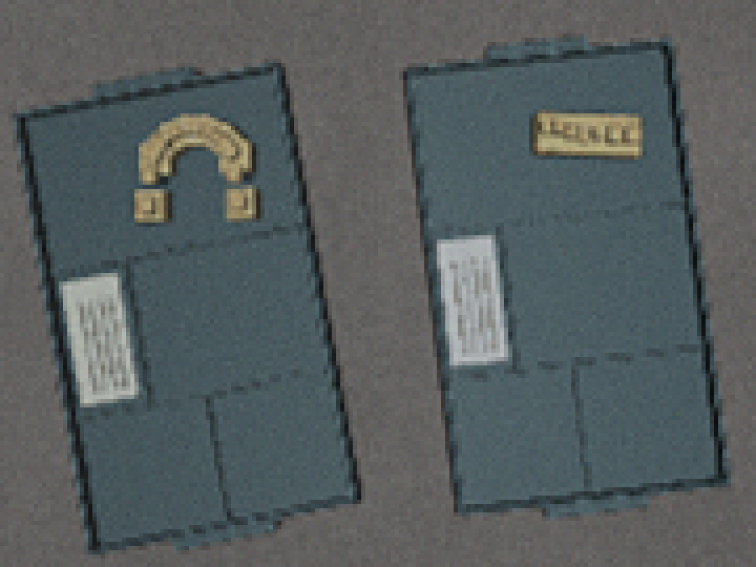

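The crops show the arch-pan rim corners at (18,117), (280,66), (358,500), (95,549) and the quad-pan corners at (406,71), (668,44), (724,482), (458,511). Both tickets are on the +y side. I'll check the pans from those corners and plan the first travel.

```bash
cat > plan.py <<'E'
import numpy as np,sys,json
def R(y): return np.array([[np.cos(y),np.sin(y)],[np.sin(y),-np.cos(y)]]) # cols: tool x, tool y
def plan(p,yaw,wps):
    """p mm, yaw deg; wps (label,x,y,z,yaw) -> shares per call"""
    p=np.array(p,float)
    for l,x,y,z,yw in wps:
        q=np.array([x,y,z],float);n=1
        while True:
            ok=True;out=[];pp=p.copy();yy=yaw
            for i in range(n):
                d=(q-p)/n;t=(yw-yaw)/n
                s=np.r_[R(np.radians(yy)).T@d[:2],-d[2]]/100
                out.append(np.round(np.r_[s,-t/60],3)+0.);ok&=abs(s).max()<=1 and abs(t)<=60;pp+=d;yy+=t
            if ok:break
            n+=1
        print(l,*[o.tolist() for o in out]);p,yaw=q,yw
E
python3 - <<'E'
from m import *
from plan import plan
cal=arm.get_calibration("top");K=np.array(cal["camera_matrix"]);P=np.array(cal["pose"])
C={"arch":[(18,117),(280,66),(358,500),(95,549)],"quad":[(406,71),(668,44),(724,482),(458,511)]}
for k,c in C.items():
    W=[]
    for x,y in c:
        u=(140+x/4.2) if k=="arch" else 378+(x-378)/4.2; v=150+y/4.2
        r=P[:3,:3]@np.array([(u-K[0,2])/K[0,0],(v-K[1,2])/K[1,1],1]);s=(18-P[2,3])/r[2];W.append((P[:3,3]+s*r)[:2])
    W=np.array(W);m=W.mean(0);a=W[0]+W[1]-W[2]-W[3];yaw=np.arctan2(a[1],a[0])
    print(k,m.round(1),np.degrees(yaw).round(1),np.linalg.norm(W-np.roll(W,-1,0),axis=1).round(0))
def bays(c,y):
    y=np.radians(y);r=np.array([[np.cos(y),-np.sin(y)],[np.sin(y),np.cos(y)]])
    return [np.round(np.array(c)+r@b,1).tolist() for b in((-8.5,-22.5),(-91.5,39),(-91.5,-39))]
print(bays((543.7,297.5),10.2),bays((550.2,-291.7),5.3))
plan((273.2,589.8,248.3),155.15,[("bottle above",551,112.5,110,100),("down",551,112.5,36,100)])
E
```

```text
arch [541.1 292.7] 10.1 [157. 259. 155. 258.]
quad [ 547.8 -291.4] 5.2 [155. 258. 155. 259.]
[[539.3, 273.9], [446.7, 319.7], [460.6, 242.9]] [[543.8, -314.9], [455.5, -261.3], [462.7, -339.0]]
bottle above [-0.754, -0.527, 0.23, 0.153] [-0.829, -0.4, 0.23, 0.153] [-0.882, -0.262, 0.23, 0.153] [-0.913, -0.118, 0.23, 0.153] [-0.92, 0.029, 0.23, 0.153] [-0.903, 0.176, 0.23, 0.153]
down [0.0, 0.0, 0.74, 0.0]
```

Request:
apply_moves --pt "1 -0.75 -0.53 0.23 0.15" --pt "1 -0.75 -0.53 0.23 0.15" --pt "1 -0.75 -0.53 0.23 0.15"

```text
t: 0.4
tool_pos: [323.5, 503.8, 223.6]
tcp_rot: [-3.138, 0.003, 2.542]
wrist_force: [-0.1, 0.3, -0.2]
gripper_width: 0.996
finger_force: 0.0
```

Request:
apply_moves --pt "1 -0.83 -0.4 0.23 0.15" --pt "1 -0.83 -0.4 0.23 0.15" --pt "1 -0.83 -0.4 0.23 0.15"

```text
t: 0.7
tool_pos: [369.4, 424.3, 200.8]
tcp_rot: [-3.138, 0.003, 2.385]
wrist_force: [0.2, -0.5, -0.4]
gripper_width: 1.005
finger_force: 0.0
```

Request:
apply_moves --pt "1 -0.88 -0.26 0.23 0.15" --pt "1 -0.88 -0.26 0.23 0.15" --pt "1 -0.88 -0.26 0.23 0.15"

```text
t: 1.0
tool_pos: [415.4, 345.5, 177.9]
tcp_rot: [-3.139, 0.003, 2.228]
wrist_force: [-0.2, 0.5, 0.5]
gripper_width: 1.0
finger_force: 0.0
```

Request:
apply_moves --pt "1 -0.91 -0.12 0.23 0.15" --pt "1 -0.91 -0.12 0.23 0.15" --pt "1 -0.91 -0.12 0.23 0.15"

```text
t: 1.3
tool_pos: [461.5, 266.8, 155.1]
tcp_rot: [-3.139, 0.003, 2.072]
wrist_force: [0.4, -0.0, 0.6]
gripper_width: 0.999
finger_force: 0.0
```

Request:
apply_moves --pt "1 -0.92 0.03 0.23 0.15" --pt "1 -0.92 0.03 0.23 0.15" --pt "1 -0.92 0.03 0.23 0.15"

```text
t: 1.6
tool_pos: [508.5, 188.2, 132.2]
tcp_rot: [-3.14, 0.003, 1.915]
wrist_force: [0.4, 0.2, -0.0]
gripper_width: 0.996
finger_force: 0.0
```

Request:
apply_moves --pt "1 -0.9 0.18 0.23 0.15" --pt "1 -0.9 0.18 0.23 0.15" --pt "1 -0.9 0.18 0.23 0.15" --pt "1 -0.9 0.18 0.23 0.15"

```text
t: 2.0
tool_pos: [554.6, 115.5, 109.9]
tcp_rot: [-3.141, 0.0, 1.764]
wrist_force: [-0.7, 0.4, -0.5]
gripper_width: 1.002
finger_force: 0.0
```

Request:
apply_moves --pt "1 -0.02 -0.04 0 0.02" --pt "1 -0.02 -0.04 0.3 0.02" --pt "1 -0.02 -0.04 0.55 0.02" --pt "1 -0.02 -0.04 0.68 0.02" --pt "1 -0.02 -0.04 0.74 0.02" --pt "1 -0.02 -0.04 0.74 0.02" --pt "0.5 -0.02 -0.04 0.74 0.02" --pt "0.3 -0.02 -0.04 0.74 0.02" --pt "0 -0.02 -0.04 0.74 0.02" --pt "0 -0.02 -0.04 0.74 0.02" --pt "0 -0.02 -0.04 0.74 0.02" --pt "0 -0.02 -0.04 0.74 0.02" --pt "0 -0.02 -0.04 0.74 0.02" --pt "0 -0.02 -0.04 0.74 0.02" --force 40

```text
t: 3.4
tool_pos: [551.4, 113.0, 37.2]
tcp_rot: [3.141, -0.0, 1.744]
wrist_force: [-1.7, -0.3, 5.4]
gripper_width: 0.379
finger_force: 39.6
```

```bash
python3 - <<'E'
from plan import plan
plan((551,112.5,36),100,[("lift",551,112.5,120,100),("to arch bay+y",446,317.5,120,100),("down",446,317.5,40,100),("up",446,317.5,110,100),("to bur above",680.3,-100.2,110,122.1),("dn",680.3,-100.2,31,122.1)])
E
```

```text
lift [0.0, 0.0, -0.84, 0.0]
to arch bay+y [0.734, -0.226, 0.0, 0.0] [0.734, -0.226, 0.0, 0.0] [0.734, -0.226, 0.0, 0.0]
down [0.0, 0.0, 0.8, 0.0]
up [0.0, 0.0, -0.7, 0.0]
to bur above [-0.904, 0.316, 0.0, -0.074] [-0.926, 0.246, 0.0, -0.074] [-0.942, 0.174, 0.0, -0.074] [-0.953, 0.101, 0.0, -0.074] [-0.957, 0.027, 0.0, -0.074]
dn [0.0, 0.0, 0.79, 0.0]
```

Request:
apply_moves --pt "0 0 0 -0.1 0" --pt "0 0 0 -0.35 0" --pt "0 0 0 -0.6 0" --pt "0 0 0 -0.84 0" --pt "0 0 0 -0.84 0"

```text
t: 3.9
tool_pos: [553.1, 113.2, 124.3]
tcp_rot: [3.136, -0.001, 1.744]
wrist_force: [0.0, -0.1, -0.4]
gripper_width: 0.378
finger_force: 39.8
```

Request:
apply_moves --pt "0 0.2 -0.06 0 0" --pt "0 0.5 -0.15 0 0" --pt "0 0.73 -0.23 0 0"

```text
t: 4.2
tool_pos: [514.8, 182.0, 120.2]
tcp_rot: [-3.141, -0.0, 1.744]
wrist_force: [0.1, 0.1, -1.2]
gripper_width: 0.382
finger_force: 39.8
```

Request:
apply_moves --pt "0 0.35 -0.1 0 0" --pt "0 0.73 -0.23 0 0"

```text
t: 4.4
tool_pos: [480.1, 249.0, 120.3]
tcp_rot: [3.141, 0.0, 1.743]
wrist_force: [0.2, 0.8, -0.4]
gripper_width: 0.382
finger_force: 39.8
```

Request:
apply_moves --pt "0 0.35 -0.1 0 0" --pt "0 0.6 -0.18 0 0" --pt "0 0.73 -0.23 0 0" --pt "0 0.73 -0.23 0 0" --pt "0 0.73 -0.23 0 0"

```text
t: 4.9
tool_pos: [445.9, 315.3, 120.2]
tcp_rot: [-3.142, 0.001, 1.743]
wrist_force: [0.2, -0.7, 0.4]
gripper_width: 0.382
finger_force: 39.8
```

Request:
apply_moves --pt "0 0 0 0.3 0" --pt "0 0 0 0.55 0" --pt "0 0 0 0.7 0" --pt "0 0 0 0.76 0" --pt "0 0 0 0.78 0" --pt "0 0 0 0.79 0" --pt "0 0 0 0.8 0" --pt "0 0 0 0.8 0"

```text
t: 5.7
tool_pos: [445.6, 316.9, 40.9]
tcp_rot: [3.141, -0.001, 1.744]
wrist_force: [-0.4, 0.1, -0.2]
gripper_width: 0.379
finger_force: 39.8
```

Request:
apply_moves --pt "0 0 0 0.01 0" --pt "0 0 0 0.01 0" --pt "0 0 0 0.015 0" --pt "0 0 0 0.015 0"

```text
t: 6.1
tool_pos: [445.6, 317.0, 40.1]
tcp_rot: [3.141, -0.001, 1.744]
wrist_force: [-3.5, -2.4, 11.6]
gripper_width: 0.381
finger_force: 41.1
```

Request:
apply_moves --pt "0.44 0 0 0 0" --pt "0.5 0 0 0 0" --pt "0.52 0 0 0 0" --pt "0.52 0 0 0 0" --pt "0.52 0 0 -0.1 0" --pt "0.52 0 0 -0.3 0" --pt "0.7 0 0 -0.6 0" --pt "0.9 0 0 -0.75 0" --pt "1 0 0 -0.75 0"

```text
t: 7.0
tool_pos: [446.6, 317.7, 116.8]
tcp_rot: [3.138, -0.003, 1.744]
wrist_force: [0.8, 0.7, -0.7]
gripper_width: 0.991
finger_force: 0.0
```

```bash
python3 - <<'E'
from h import *
from plan import plan
im,d=arm.snapshot("scene");cv2.imwrite("pics/s1.png",cv2.resize(im[220:360,330:500],None,fx=3,fy=3))
s=arm.sense();p=s["tool_pos"];y=np.degrees(s["tcp_rot"][2]);print(p,y)
plan(p,y,[("to bur above",680.3,-100.2,110,122.1),("dn",680.3,-100.2,31,122.1)])
E
```

```text
[445.79761365 317.18221903 115.2215134 ] 99.94432398197146
to bur above [-0.903, 0.318, 0.01, -0.074] [-0.925, 0.247, 0.01, -0.074] [-0.941, 0.175, 0.01, -0.074] [-0.952, 0.102, 0.01, -0.074] [-0.957, 0.028, 0.01, -0.074]
dn [0.0, 0.0, 0.79, 0.0]
```

View pics/s1.png

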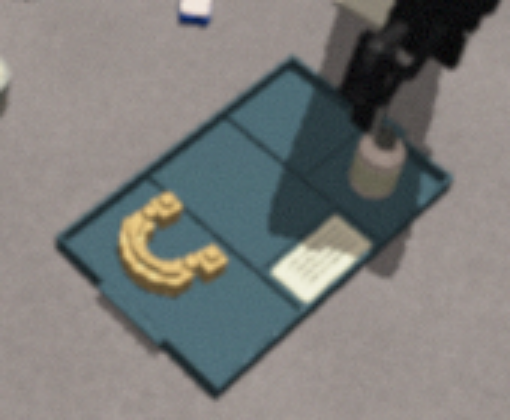

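The bottle stands upright in the +y small bay (crop 378,165). Next is the bur block.

Request:
apply_moves --pt "1 -0.9 0.32 0.01 -0.07" --pt "1 -0.9 0.32 0.01 -0.07" --pt "1 -0.9 0.32 0.01 -0.07"

```text
t: 7.35
tool_pos: [494.8, 226.6, 112.1]
tcp_rot: [-3.141, 0.003, 1.809]
wrist_force: [0.6, 0.8, -0.5]
gripper_width: 1.007
finger_force: 0.0
```

Request:
apply_moves --pt "1 -0.93 0.25 0.01 -0.07" --pt "1 -0.93 0.25 0.01 -0.07" --pt "1 -0.93 0.25 0.01 -0.07"

```text
t: 7.65
tool_pos: [541.4, 142.2, 111.2]
tcp_rot: [-3.141, 0.003, 1.882]
wrist_force: [0.1, 0.3, 0.1]
gripper_width: 0.997
finger_force: 0.0
```

Request:
apply_moves --pt "1 -0.94 0.18 0.01 -0.07" --pt "1 -0.94 0.18 0.01 -0.07" --pt "1 -0.94 0.18 0.01 -0.07"

```text
t: 7.95
tool_pos: [587.5, 58.5, 110.3]
tcp_rot: [-3.141, 0.004, 1.955]
wrist_force: [-1.0, -0.7, 0.3]
gripper_width: 0.998
finger_force: 0.0
```

Request:
apply_moves --pt "1 -0.95 0.1 0.01 -0.07" --pt "1 -0.95 0.1 0.01 -0.07" --pt "1 -0.95 0.1 0.01 -0.07"

```text
t: 8.25
tool_pos: [632.5, -25.7, 109.1]
tcp_rot: [-3.14, 0.004, 2.029]
wrist_force: [-0.3, -0.4, -0.5]
gripper_width: 1.0
finger_force: 0.0
```

Request:
apply_moves --pt "1 -0.96 0.03 0.01 -0.08" --pt "1 -0.96 0.03 0.01 -0.08" --pt "1 -0.96 0.03 0.01 -0.08" --pt "1 -0.96 0.03 0.01 -0.08" --pt "1 -0.96 0.03 0.01 -0.08"

```text
t: 8.75
tool_pos: [676.9, -101.0, 107.9]
tcp_rot: [-3.141, -0.001, 2.122]
wrist_force: [-0.3, 1.3, 0.4]
gripper_width: 1.001
finger_force: 0.0
```

Request:
apply_moves --pt "1 -0.01 0.03 0 -0.01" --pt "1 -0.01 0.03 0.3 -0.01" --pt "1 -0.01 0.03 0.55 -0.01" --pt "1 -0.01 0.03 0.7 -0.01" --pt "1 -0.01 0.03 0.77 -0.01" --pt "1 -0.01 0.03 0.77 -0.01" --pt "0.5 -0.01 0.03 0.77 -0.01" --pt "0.3 -0.01 0.03 0.77 -0.01" --pt "0 -0.01 0.03 0.77 -0.01" --pt "0 -0.01 0.03 0.77 -0.01" --pt "0 -0.01 0.03 0.77 -0.01" --pt "0 -0.01 0.03 0.77 -0.01" --pt "0 -0.01 0.03 0.77 -0.01" --pt "0 -0.01 0.03 0.77 -0.01" --force 50

```text
t: 10.15
tool_pos: [681.1, -101.8, 32.7]
tcp_rot: [3.141, 0.001, 2.132]
wrist_force: [0.3, 0.4, 5.8]
gripper_width: 0.315
finger_force: 51.2
```

```bash
python3 - <<'E'
from plan import plan
from cell import arm
import numpy as np
s=arm.sense();p=s["tool_pos"];y=np.degrees(s["tcp_rot"][2]);print(p,y,s["gripper_width"],s["wrist_force"])
plan(p,y,[("lift",p[0],p[1],110,y),("to arch bay-y",460,241.5,110,100),("down",460,241.5,p[2]+3,100)])
E
```

```text
[ 681.07626205 -101.81567633   32.67499872] 122.13940735728693 0.3149305518601899 [0.31717801 0.44883108 5.75519198]
lift [0.0, 0.0, -0.773, 0.0]
to arch bay-y [0.817, -0.009, 0.0, 0.074] [0.813, -0.072, 0.0, 0.074] [0.805, -0.135, 0.0, 0.074] [0.793, -0.197, 0.0, 0.074] [0.775, -0.257, 0.0, 0.074]
down [0.0, 0.0, 0.743, 0.0]
```

Request:
apply_moves --pt "0 0 0 -0.1 0" --pt "0 0 0 -0.35 0" --pt "0 0 0 -0.6 0" --pt "0 0 0 -0.77 0" --pt "0 0 0 -0.77 0"

```text
t: 10.65
tool_pos: [682.0, -102.0, 111.8]
tcp_rot: [3.138, 0.002, 2.132]
wrist_force: [0.0, 0.7, -1.6]
gripper_width: 0.316
finger_force: 50.4
```

Request:
apply_moves --pt "0 0.2 0 0 0.02" --pt "0 0.5 -0.01 0 0.05" --pt "0 0.82 -0.01 0 0.07"

```text
t: 10.95
tool_pos: [634.7, -32.7, 107.3]
tcp_rot: [-3.14, -0.0, 2.056]
wrist_force: [1.3, 0.1, -1.8]
gripper_width: 0.315
finger_force: 50.3
```

Request:
apply_moves --pt "0 0.4 -0.04 0 0.04" --pt "0 0.81 -0.07 0 0.07"

```text
t: 11.15
tool_pos: [590.2, 36.2, 107.4]
tcp_rot: [-3.14, -0.0, 1.983]
wrist_force: [-0.3, 0.2, -1.5]
gripper_width: 0.313
finger_force: 50.3
```

Request:
apply_moves --pt "0 0.4 -0.07 0 0.04" --pt "0 0.81 -0.14 0 0.07"

```text
t: 11.35
tool_pos: [544.6, 105.1, 107.6]
tcp_rot: [-3.14, 0.0, 1.91]
wrist_force: [0.2, -0.6, -1.7]
gripper_width: 0.311
finger_force: 50.3
```

Request:
apply_moves --pt "0 0.4 -0.1 0 0.04" --pt "0 0.79 -0.2 0 0.08"

```text
t: 11.55
tool_pos: [499.3, 173.0, 107.8]
tcp_rot: [-3.14, 0.0, 1.827]
wrist_force: [0.8, 0.6, -1.3]
gripper_width: 0.314
finger_force: 50.3
```

Request:
apply_moves --pt "0 0.35 -0.12 0 0.04" --pt "0 0.6 -0.2 0 0.06" --pt "0 0.77 -0.26 0 0.08" --pt "0 0.77 -0.26 0 0.08" --pt "0 0.77 -0.26 0 0.08"

```text
t: 12.05
tool_pos: [456.0, 239.3, 108.1]
tcp_rot: [-3.141, 0.001, 1.746]
wrist_force: [0.4, -0.3, -1.5]
gripper_width: 0.313
finger_force: 50.3
```

Request:
apply_moves --pt "0 0.015 0.04 0 0" --pt "0 0.015 0.04 0.3 0" --pt "0 0.015 0.04 0.55 0" --pt "0 0.015 0.04 0.67 0" --pt "0 0.015 0.04 0.7 0" --pt "0 0.015 0.04 0.71 0" --pt "0 0.015 0.04 0.72 0" --pt "0 0.015 0.04 0.73 0" --pt "0 0.015 0.04 0.73 0"

```text
t: 12.95
tool_pos: [460.5, 242.1, 36.4]
tcp_rot: [3.141, -0.001, 1.744]
wrist_force: [1.0, -0.2, -1.6]
gripper_width: 0.315
finger_force: 50.3
```

Request:
apply_moves --pt "0 0 0 0.01 0" --pt "0 0 0 0.01 0" --pt "0 0 0 0.02 0" --pt "0 0 0 0.02 0"

```text
t: 13.35
tool_pos: [460.5, 242.1, 35.5]
tcp_rot: [3.141, -0.001, 1.744]
wrist_force: [-6.2, -2.8, 19.7]
gripper_width: 0.311
finger_force: 52.9
```

Request:
apply_moves --pt "0.37 0 0 0 0" --pt "0.42 0 0 0 0" --pt "0.44 0 0 0 0" --pt "0.44 0 0 0 0" --pt "0.44 0 0 -0.1 0" --pt "0.44 0 0 -0.3 0" --pt "0.7 0 0 -0.6 0" --pt "0.9 0 0 -0.75 0" --pt "1 0 0 -0.75 0" --pt "1 0 0 -0.75 0"

```text
t: 14.35
tool_pos: [460.2, 241.9, 109.2]
tcp_rot: [3.141, -0.001, 1.744]
wrist_force: [-0.4, -0.5, -0.2]
gripper_width: 1.002
finger_force: 0.0
```

```bash
python3 - <<'E'
from plan import plan
from h import *
im,d=arm.snapshot("scene");cv2.imwrite("pics/s2.png",im[110:360,180:500])
s=arm.sense();p=s["tool_pos"];y=np.degrees(s["tcp_rot"][2]);print(p,y)
plan(p,y,[("round",562.5,-101.8,100,145),("dn",562.5,-101.8,19,145)])
E
```

```text
[459.80198265 241.65289315 108.50280808] 99.9498468006065
round [-0.89, 0.105, 0.021, -0.188] [-0.893, -0.071, 0.021, -0.188] [-0.862, -0.244, 0.021, -0.188] [-0.798, -0.408, 0.021, -0.188]
dn [0.0, 0.0, 0.81, 0.0]
```

View pics/s2.png

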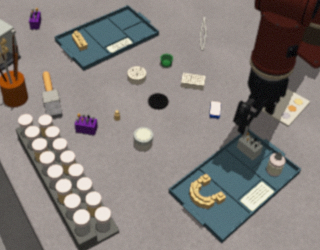

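The bur block (250,145) and the bottle (277,165) stand in their bays, and the round tray (137,74) is untouched. I go to it now.

Request:
apply_moves --pt "1 -0.89 0.1 0.02 -0.19" --pt "1 -0.89 0.1 0.02 -0.19" --pt "1 -0.89 0.1 0.02 -0.19"

```text
t: 14.7
tool_pos: [486.2, 149.3, 105.9]
tcp_rot: [-3.14, 0.002, 1.938]
wrist_force: [0.2, -0.7, 0.3]
gripper_width: 1.004
finger_force: 0.0
```

Request:
apply_moves --pt "1 -0.89 -0.07 0.02 -0.19" --pt "1 -0.89 -0.07 0.02 -0.19" --pt "1 -0.89 -0.07 0.02 -0.19"

```text
t: 15.0
tool_pos: [511.9, 63.9, 104.1]
tcp_rot: [-3.14, 0.002, 2.137]
wrist_force: [-0.3, 0.0, -0.3]
gripper_width: 1.004
finger_force: 0.0
```

Request:
apply_moves --pt "1 -0.86 -0.24 0.02 -0.19" --pt "1 -0.86 -0.24 0.02 -0.19" --pt "1 -0.86 -0.24 0.02 -0.19"

```text
t: 15.3
tool_pos: [537.9, -21.4, 102.3]
tcp_rot: [-3.139, 0.002, 2.335]
wrist_force: [-0.1, 0.3, -0.2]
gripper_width: 1.002
finger_force: 0.0
```

Request:
apply_moves --pt "1 -0.8 -0.41 0.02 -0.19" --pt "1 -0.8 -0.41 0.02 -0.19" --pt "1 -0.8 -0.41 0.02 -0.19" --pt "1 -0.8 -0.41 0.02 -0.19" --pt "1 -0.8 -0.41 0.02 -0.19"

```text
t: 15.8
tool_pos: [563.4, -99.5, 100.1]
tcp_rot: [-3.141, -0.002, 2.54]
wrist_force: [0.0, -0.0, -0.1]
gripper_width: 0.999
finger_force: 0.0
```

Request:
apply_moves --pt "1 -0.005 -0.025 0 0" --pt "1 -0.005 -0.025 0.3 0" --pt "1 -0.005 -0.025 0.55 0" --pt "1 -0.005 -0.025 0.7 0" --pt "1 -0.005 -0.025 0.78 0" --pt "1 -0.005 -0.025 0.81 0" --pt "1 -0.005 -0.025 0.81 0" --pt "0.7 -0.005 -0.025 0.81 0" --pt "0.5 -0.005 -0.025 0.81 0" --pt "0 -0.005 -0.025 0.81 0" --pt "0 -0.005 -0.025 0.81 0" --pt "0 -0.005 -0.025 0.81 0" --pt "0 -0.005 -0.025 0.81 0" --pt "0 -0.005 -0.025 0.81 0" --force 50

```text
t: 17.2
tool_pos: [563.5, -103.3, 20.9]
tcp_rot: [3.141, 0.001, 2.54]
wrist_force: [-1.2, 0.3, 6.8]
gripper_width: 0.551
finger_force: 50.7
```

```bash
python3 - <<'E'
from plan import plan
from cell import arm
import numpy as np
s=arm.sense();p=s["tool_pos"];y=np.degrees(s["tcp_rot"][2]);print(p,y,s["gripper_width"],s["wrist_force"])
plan(p,y,[("lift",p[0],p[1],90,y),("to arch mid",538.5,272.5,90,190),("down",460,241.5,p[2]+3,190)])
E
```

```text
[ 563.46934812 -103.25491264   20.90910216] 145.5394821949708 0.5511343365327953 [-1.22384818  0.33405337  6.84194923]
lift [0.0, 0.0, -0.691, 0.0]
to arch mid [0.583, 0.739, 0.0, -0.185] [0.43, 0.838, 0.0, -0.185] [0.26, 0.905, 0.0, -0.185] [0.081, 0.938, 0.0, -0.185]
down [0.827, -0.169, 0.661, 0.0]
```

Request:
apply_moves --pt "0 0 0 -0.1 0" --pt "0 0 0 -0.35 0" --pt "0 0 0 -0.6 0" --pt "0 0 0 -0.7 0" --pt "0 0 0 -0.7 0"

```text
t: 17.7
tool_pos: [563.9, -103.3, 91.5]
tcp_rot: [3.14, 0.002, 2.54]
wrist_force: [0.7, -0.0, -0.2]
gripper_width: 0.552
finger_force: 51.4
```

Request:
apply_moves --pt "0 0.12 0.15 0 -0.04" --pt "0 0.35 0.45 0 -0.11" --pt "0 0.58 0.74 0 -0.18" --pt "0 0.58 0.74 0 -0.18"

```text
t: 18.1
tool_pos: [555.7, -2.1, 88.2]
tcp_rot: [3.14, -0.004, 2.74]
wrist_force: [-0.1, -0.1, -0.7]
gripper_width: 0.554
finger_force: 51.5
```

Request:
apply_moves --pt "0 0.21 0.42 0 -0.09" --pt "0 0.43 0.84 0 -0.18" --pt "0 0.43 0.84 0 -0.18"

```text
t: 18.4
tool_pos: [549.4, 93.2, 88.4]
tcp_rot: [3.139, -0.003, 2.931]
wrist_force: [-0.4, -0.1, -0.6]
gripper_width: 0.55
finger_force: 51.5
```

Request:
apply_moves --pt "0 0.13 0.45 0 -0.09" --pt "0 0.26 0.9 0 -0.19" --pt "0 0.26 0.9 0 -0.19"

```text
t: 18.7
tool_pos: [543.5, 186.7, 88.5]
tcp_rot: [3.139, -0.002, 3.13]
wrist_force: [-0.2, -0.8, -0.9]
gripper_width: 0.553
finger_force: 51.6
```

Request:
apply_moves --pt "0 0.04 0.4 0 -0.09" --pt "0 0.06 0.75 0 -0.17" --pt "0 0.08 0.94 0 -0.19" --pt "0 0.08 0.94 0 -0.19" --pt "0 0.08 0.94 0 -0.19"

```text
t: 19.2
tool_pos: [539.9, 271.8, 88.9]
tcp_rot: [-3.14, -0.001, -2.969]
wrist_force: [0.9, -0.6, -0.3]
gripper_width: 0.552
finger_force: 51.6
```

Request:
apply_moves --pt "0 0 0 0.2 0" --pt "0 0 0 0.45 0" --pt "0 0 0 0.58 0" --pt "0 0 0 0.62 0" --pt "0 0 0 0.63 0" --pt "0 0 0 0.64 0" --pt "0 0 0 0.65 0" --pt "0 0 0 0.65 0"

```text
t: 20.0
tool_pos: [540.6, 272.7, 25.4]
tcp_rot: [3.141, 0.001, -2.968]
wrist_force: [0.3, -0.5, -0.9]
gripper_width: 0.552
finger_force: 51.6
```

Request:
apply_moves --pt "0 0 0 0.01 0" --pt "0 0 0 0.01 0"

```text
t: 20.2
tool_pos: [540.4, 272.7, 24.0]
tcp_rot: [3.141, 0.0, -2.968]
wrist_force: [0.4, -0.0, -1.2]
gripper_width: 0.555
finger_force: 51.6
```

Request:
apply_moves --pt "0 0 0 0.01 0" --pt "0 0 0 0.01 0" --pt "0 0 0 0.01 0"

```text
t: 20.5
tool_pos: [540.4, 272.7, 23.9]
tcp_rot: [3.141, 0.0, -2.968]
wrist_force: [-3.8, -2.2, 11.0]
gripper_width: 0.551
finger_force: 52.8
```

Request:
apply_moves --pt "0.6 0 0 0 0" --pt "0.66 0 0 0 0" --pt "0.68 0 0 0 0" --pt "0.68 0 0 0 0" --pt "0.68 0 0 -0.1 0" --pt "0.68 0 0 -0.3 0" --pt "0.7 0 0 -0.6 0" --pt "0.9 0 0 -0.85 0" --pt "1 0 0 -0.85 0" --pt "1 0 0 -0.85 0"

```text
t: 21.5
tool_pos: [540.6, 272.7, 108.8]
tcp_rot: [3.141, 0.001, -2.968]
wrist_force: [-0.2, -0.7, -1.8]
gripper_width: 0.997
finger_force: 0.0
```

```bash
python3 - <<'E'
from plan import plan
from h import *
im,d=arm.snapshot("scene");cv2.imwrite("pics/s3.png",cv2.resize(im[220:360,330:500],None,fx=3,fy=3))
s=arm.sense();p=s["tool_pos"];y=np.degrees(s["tcp_rot"][2])%360;print(p,y)
plan(p,y,[("rect",443.9,-7.1,100,138.2),("dn",443.9,-7.1,18,138.2)])
E
```

```text
[540.08614506 272.47152658 107.76886123] 189.94689312655646
rect [0.477, -0.863, 0.026, 0.287] [0.2, -0.965, 0.026, 0.287] [-0.096, -0.981, 0.026, 0.287]
dn [0.0, 0.0, 0.82, 0.0]
```

View pics/s3.png

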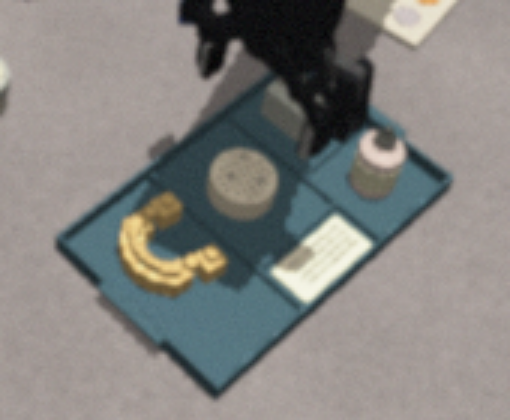

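The round tray lies flat in the middle bay (crop 242,185), with the bottle and block still in theirs. Next is the rectangular tray.

Request:
apply_moves --pt "1 0.48 -0.86 0.03 0.29" --pt "1 0.48 -0.86 0.03 0.29" --pt "1 0.48 -0.86 0.03 0.29"

```text
t: 21.85
tool_pos: [505.4, 172.2, 103.0]
tcp_rot: [-3.137, -0.004, 2.999]
wrist_force: [-0.7, 0.4, 0.7]
gripper_width: 1.003
finger_force: 0.0
```

Request:
apply_moves --pt "1 0.2 -0.96 0.03 0.29" --pt "1 0.2 -0.96 0.03 0.29" --pt "1 0.2 -0.96 0.03 0.29"

```text
t: 22.15
tool_pos: [472.8, 80.6, 100.4]
tcp_rot: [-3.138, -0.003, 2.696]
wrist_force: [-0.2, 1.7, 0.3]
gripper_width: 1.002
finger_force: 0.0
```

Request:
apply_moves --pt "1 -0.1 -0.98 0.03 0.29" --pt "1 -0.1 -0.98 0.03 0.29" --pt "1 -0.1 -0.98 0.03 0.29" --pt "1 -0.1 -0.98 0.03 0.29" --pt "1 -0.1 -0.98 0.03 0.29"

```text
t: 22.65
tool_pos: [443.6, -5.3, 98.6]
tcp_rot: [-3.141, -0.0, 2.406]
wrist_force: [0.9, 1.0, -1.1]
gripper_width: 1.003
finger_force: 0.0
```

Request:
apply_moves --pt "1 -0.015 -0.01 0 0" --pt "1 -0.015 -0.01 0.3 0" --pt "1 -0.015 -0.01 0.55 0" --pt "1 -0.015 -0.01 0.7 0" --pt "1 -0.015 -0.01 0.77 0" --pt "1 -0.015 -0.01 0.8 0" --pt "1 -0.015 -0.01 0.8 0" --pt "0.7 -0.015 -0.01 0.8 0" --pt "0.5 -0.015 -0.01 0.8 0" --pt "0 -0.015 -0.01 0.8 0" --pt "0 -0.015 -0.01 0.8 0" --pt "0 -0.015 -0.01 0.8 0" --pt "0 -0.015 -0.01 0.8 0" --pt "0 -0.015 -0.01 0.8 0" --force 50

```text
t: 24.05
tool_pos: [444.3, -7.8, 19.4]
tcp_rot: [3.141, 0.0, 2.404]
wrist_force: [-0.5, -0.1, 6.1]
gripper_width: 0.409
finger_force: 50.2
```

```bash
python3 - <<'E'
from plan import plan
from cell import arm
import numpy as np
s=arm.sense();p=s["tool_pos"];y=np.degrees(s["tcp_rot"][2]);print(p,y,s["gripper_width"],s["wrist_force"])
plan(p,y,[("lift",p[0],p[1],90,y),("to quad mid",542.5,-315,90,95.2),("down",542.5,-315,p[2]+3,95.2)])
E
```

```text
[444.33107969  -7.84571493  19.42296119] 137.74190900284086 0.40894428832398244 [-0.51545053 -0.06211164  6.11385424]
lift [0.0, 0.0, -0.706, 0.0]
to quad mid [-0.698, -0.403, 0.0, 0.177] [-0.76, -0.268, 0.0, 0.177] [-0.797, -0.123, 0.0, 0.177] [-0.806, 0.027, 0.0, 0.177]
down [0.0, 0.0, 0.676, 0.0]
```

Request:
apply_moves --pt "0 0 0 -0.1 0" --pt "0 0 0 -0.35 0" --pt "0 0 0 -0.6 0" --pt "0 0 0 -0.71 0" --pt "0 0 0 -0.71 0"

```text
t: 24.55
tool_pos: [445.0, -7.7, 91.4]
tcp_rot: [3.139, 0.002, 2.404]
wrist_force: [-0.4, 0.7, 0.0]
gripper_width: 0.411
finger_force: 50.0
```

Request:
apply_moves --pt "0 -0.2 -0.12 0 0.05" --pt "0 -0.45 -0.26 0 0.11" --pt "0 -0.7 -0.4 0 0.18" --pt "0 -0.7 -0.4 0 0.18"

```text
t: 24.95
tool_pos: [468.9, -89.0, 89.0]
tcp_rot: [-3.14, 0.001, 2.208]
wrist_force: [-0.4, -0.3, -1.0]
gripper_width: 0.406
finger_force: 50.0
```

Request:
apply_moves --pt "0 -0.38 -0.13 0 0.09" --pt "0 -0.76 -0.27 0 0.18" --pt "0 -0.76 -0.27 0 0.18"

```text
t: 25.25
tool_pos: [492.8, -167.1, 89.2]
tcp_rot: [-3.14, 0.003, 2.018]
wrist_force: [0.8, -0.8, -0.5]
gripper_width: 0.407
finger_force: 50.0
```

Request:
apply_moves --pt "0 -0.4 -0.06 0 0.09" --pt "0 -0.8 -0.12 0 0.18" --pt "0 -0.8 -0.12 0 0.18"

```text
t: 25.55
tool_pos: [517.0, -243.9, 89.1]
tcp_rot: [-3.14, 0.003, 1.831]
wrist_force: [-1.4, -0.7, -0.3]
gripper_width: 0.406
finger_force: 50.0
```

Request:
apply_moves --pt "0 -0.35 0.01 0 0.08" --pt "0 -0.65 0.02 0 0.14" --pt "0 -0.8 0.03 0 0.17" --pt "0 -0.8 0.03 0 0.17" --pt "0 -0.8 0.03 0 0.17"

```text
t: 26.05
tool_pos: [541.0, -313.9, 88.9]
tcp_rot: [-3.14, -0.001, 1.662]
wrist_force: [-0.5, 0.1, -0.1]
gripper_width: 0.406
finger_force: 50.0
```

Request:
apply_moves --pt "0 0 0.015 0.2 0" --pt "0 0 0.015 0.45 0" --pt "0 0 0.015 0.58 0" --pt "0 0 0.015 0.63 0" --pt "0 0 0.015 0.64 0" --pt "0 0 0.015 0.65 0" --pt "0 0 0.015 0.66 0" --pt "0 0 0.015 0.66 0"

```text
t: 26.85
tool_pos: [543.2, -315.1, 24.4]
tcp_rot: [3.141, 0.0, 1.661]
wrist_force: [-0.6, -0.6, -0.5]
gripper_width: 0.409
finger_force: 50.0
```

Request:
apply_moves --pt "0 0 0 0.01 0" --pt "0 0 0 0.01 0" --pt "0 0 0 0.01 0"

```text
t: 27.15
tool_pos: [542.9, -315.0, 22.9]
tcp_rot: [3.142, 0.0, 1.66]
wrist_force: [0.2, 0.5, -0.8]
gripper_width: 0.409
finger_force: 50.0
```

Request:
apply_moves --pt "0 0 0 0.01 0" --pt "0 0 0 0.01 0" --pt "0 0 0 0.01 0"

```text
t: 27.45
tool_pos: [543.0, -315.0, 22.6]
tcp_rot: [3.141, -0.0, 1.66]
wrist_force: [-2.2, 3.0, 7.9]
gripper_width: 0.408
finger_force: 50.9
```

Request:
apply_moves --pt "0.46 0 0 0 0" --pt "0.5 0 0 0 0" --pt "0.51 0 0 0 0" --pt "0.51 0 0 0 0" --pt "0.51 0 0 -0.1 0" --pt "0.51 0 0 -0.3 0" --pt "0.7 0 0 -0.6 0" --pt "0.9 0 0 -0.85 0" --pt "1 0 0 -0.85 0" --pt "1 0 0 -0.85 0"

```text
t: 28.45
tool_pos: [543.3, -315.0, 107.7]
tcp_rot: [3.14, 0.0, 1.661]
wrist_force: [0.6, 0.6, -0.4]
gripper_width: 0.999
finger_force: 0.0
```

```bash
python3 - <<'E'
from plan import plan
from h import *
im,d=arm.snapshot("scene");cv2.imwrite("pics/s4.png",cv2.resize(im[100:270,220:400],None,fx=3,fy=3))
s=arm.sense();p=s["tool_pos"];y=np.degrees(s["tcp_rot"][2])%360;print(p,y)
plan(p,y,[("jar",663,97.5,107,95.2),("dn",663,97.5,34,95.2)])
E
```

```text
[ 542.81789143 -314.63470862  106.74375885] 95.15239329670446
jar [0.999, 0.392, -0.001, 0.0] [0.999, 0.392, -0.001, 0.0] [0.999, 0.392, -0.001, 0.0] [0.999, 0.392, -0.001, 0.0]
dn [0.0, 0.0, 0.73, 0.0]
```

View pics/s4.png

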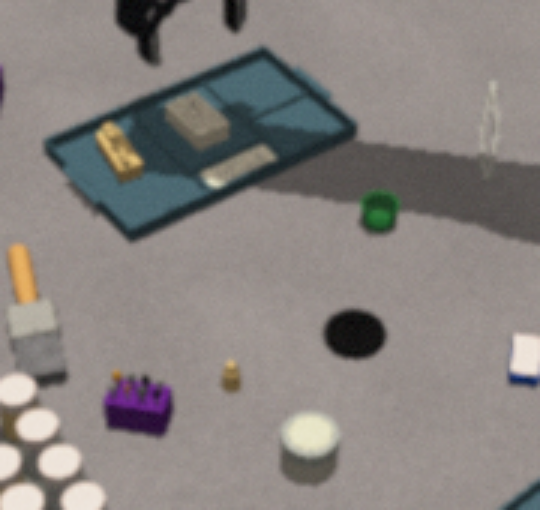

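The rectangular tray lies flat in the quad pan's middle bay (197,122). The jar (310,435) is untouched, so I go to it.

Request:
apply_moves --pt "1 1 0.39 0 0" --pt "1 1 0.39 0 0" --pt "1 1 0.39 0 0"

```text
t: 28.8
tool_pos: [574.7, -203.9, 105.1]
tcp_rot: [-3.14, -0.004, 1.669]
wrist_force: [0.3, 0.9, -0.3]
gripper_width: 0.998
finger_force: 0.0
```

Request:
apply_moves --pt "1 1 0.39 0 0" --pt "1 1 0.39 0 0" --pt "1 1 0.39 0 0"

```text
t: 29.1
tool_pos: [604.0, -100.5, 105.3]
tcp_rot: [-3.14, -0.003, 1.67]
wrist_force: [-0.4, -0.5, 0.9]
gripper_width: 0.995
finger_force: 0.0
```

Request:
apply_moves --pt "1 1 0.39 0 0" --pt "1 1 0.39 0 0" --pt "1 1 0.39 0 0"

```text
t: 29.4
tool_pos: [633.3, 2.9, 105.2]
tcp_rot: [-3.14, -0.003, 1.67]
wrist_force: [0.3, 0.8, -0.6]
gripper_width: 0.998
finger_force: 0.0
```

Request:
apply_moves --pt "1 1 0.39 0 0" --pt "1 1 0.39 0 0" --pt "1 1 0.39 0 0" --pt "1 1 0.39 0 0" --pt "1 1 0.39 0 0"

```text
t: 29.9
tool_pos: [661.9, 95.6, 106.1]
tcp_rot: [-3.14, 0.001, 1.66]
wrist_force: [-0.4, -0.1, 0.0]
gripper_width: 0.998
finger_force: 0.0
```

Request:
apply_moves --pt "1 0.02 0.01 0 0" --pt "1 0.02 0.01 0.3 0" --pt "1 0.02 0.01 0.55 0" --pt "1 0.02 0.01 0.68 0" --pt "1 0.02 0.01 0.73 0" --pt "1 0.02 0.01 0.73 0" --pt "0.7 0.02 0.01 0.73 0" --pt "0.5 0.02 0.01 0.73 0" --pt "0 0.02 0.01 0.73 0" --pt "0 0.02 0.01 0.73 0" --pt "0 0.02 0.01 0.73 0" --pt "0 0.02 0.01 0.73 0" --pt "0 0.02 0.01 0.73 0" --pt "0 0.02 0.01 0.73 0" --force 60

```text
t: 31.3
tool_pos: [664.1, 99.7, 35.2]
tcp_rot: [3.14, -0.0, 1.661]
wrist_force: [-1.3, -0.3, 6.1]
gripper_width: 0.511
finger_force: 60.7
```

```bash
python3 - <<'E'
from plan import plan
from cell import arm
import numpy as np
s=arm.sense();p=s["tool_pos"];y=np.degrees(s["tcp_rot"][2]);print(p,y,s["gripper_width"],s["wrist_force"])
plan(p,y,[("lift",p[0],p[1],110,y),("to quad +y",454.6,-261.2,110,95.2),("down",454.6,-261.2,p[2]+3,95.2)])
E
```

```text
[664.11073732  99.72255269  35.24187013] 95.1509625317511 0.5109963017928036 [-1.31428121 -0.28234881  6.08408697]
lift [0.0, 0.0, -0.748, 0.0]
to quad +y [-0.852, -0.603, 0.0, 0.0] [-0.852, -0.603, 0.0, 0.0] [-0.851, -0.603, 0.0, 0.0] [-0.851, -0.603, 0.0, 0.0]
down [0.0, 0.0, 0.718, 0.0]
```

Request:
apply_moves --pt "0 0 0 -0.1 0" --pt "0 0 0 -0.35 0" --pt "0 0 0 -0.6 0" --pt "0 0 0 -0.75 0" --pt "0 0 0 -0.75 0"

```text
t: 31.8
tool_pos: [664.7, 99.7, 111.6]
tcp_rot: [3.137, -0.001, 1.661]
wrist_force: [0.1, -0.5, -0.9]
gripper_width: 0.512
finger_force: 61.1
```

Request:
apply_moves --pt "0 -0.2 -0.14 0 0" --pt "0 -0.5 -0.35 0 0" --pt "0 -0.85 -0.6 0 0" --pt "0 -0.85 -0.6 0 0"

```text
t: 32.2
tool_pos: [607.9, 2.7, 108.0]
tcp_rot: [-3.139, 0.002, 1.653]
wrist_force: [0.5, -1.3, 0.3]
gripper_width: 0.515
finger_force: 61.2
```

Request:
apply_moves --pt "0 -0.42 -0.3 0 0" --pt "0 -0.85 -0.6 0 0" --pt "0 -0.85 -0.6 0 0"

```text
t: 32.5
tool_pos: [555.1, -87.2, 108.2]
tcp_rot: [-3.139, 0.002, 1.652]
wrist_force: [0.1, 0.6, 0.2]
gripper_width: 0.512
finger_force: 61.3
```

Request:
apply_moves --pt "0 -0.42 -0.3 0 0" --pt "0 -0.85 -0.6 0 0" --pt "0 -0.85 -0.6 0 0"

```text
t: 32.8
tool_pos: [502.9, -176.4, 108.4]
tcp_rot: [-3.14, 0.001, 1.652]
wrist_force: [-0.3, -0.2, -0.0]
gripper_width: 0.51
finger_force: 61.3
```

Request:
apply_moves --pt "0 -0.35 -0.25 0 0" --pt "0 -0.65 -0.46 0 0" --pt "0 -0.85 -0.6 0 0" --pt "0 -0.85 -0.6 0 0" --pt "0 -0.85 -0.6 0 0"

```text
t: 33.3
tool_pos: [454.5, -260.4, 108.3]
tcp_rot: [-3.141, -0.0, 1.659]
wrist_force: [1.6, 0.4, -1.0]
gripper_width: 0.509
finger_force: 61.3
```

Contact is expected at TCP z ≈ 38, about 70 mm down.

Request:
apply_moves --pt "0 0 0 0.2 0" --pt "0 0 0 0.45 0" --pt "0 0 0 0.6 0" --pt "0 0 0 0.66 0" --pt "0 0 0 0.68 0" --pt "0 0 0 0.69 0" --pt "0 0 0 0.7 0" --pt "0 0 0 0.7 0"

```text
t: 34.1
tool_pos: [455.1, -260.7, 39.4]
tcp_rot: [3.141, 0.0, 1.661]
wrist_force: [0.6, -0.6, -0.7]
gripper_width: 0.51
finger_force: 61.3
```

Request:
apply_moves --pt "0 0 0 0.01 0" --pt "0 0 0 0.01 0" --pt "0 0 0 0.01 0"

```text
t: 34.4
tool_pos: [455.1, -260.7, 38.2]
tcp_rot: [3.141, 0.0, 1.661]
wrist_force: [-0.7, 0.3, 3.4]
gripper_width: 0.514
finger_force: 61.6
```

Request:
apply_moves --pt "0 0 0 0.005 0" --pt "0 0 0 0.005 0" --pt "0.55 0 0 0.005 0" --pt "0.6 0 0 0.005 0" --pt "0.63 0 0 0.005 0" --pt "0.63 0 0 0.005 0" --pt "0.63 0 0 -0.1 0" --pt "0.63 0 0 -0.3 0" --pt "0.7 0 0 -0.6 0" --pt "0.9 0 0 -0.9 0" --pt "1 0 0 -1 0" --pt "1 0 0 -1 0"

```text
t: 35.6
tool_pos: [455.6, -260.9, 139.5]
tcp_rot: [3.138, 0.001, 1.661]
wrist_force: [-0.3, -0.6, -0.7]
gripper_width: 1.001
finger_force: 0.0
```

Request:
apply_moves --pt "1 1 0.3 -0.5 0" --pt "1 1 0.3 -0.5 0" --pt "1 1 0.3 -0.5 0" --pt "1 1 0.3 -0.5 0"

```text
t: 36.0
tool_pos: [476.4, -155.3, 187.7]
tcp_rot: [3.141, -0.001, 1.666]
wrist_force: [0.1, 0.1, -0.5]
gripper_width: 1.002
finger_force: 0.0
```

```bash
python3 - <<'E'
from m import *
im,d=arm.snapshot("top");cv2.imwrite("pics/t5.png",cv2.resize(im[145:295,130:480],None,fx=2.2,fy=2.2,interpolation=3))
g=grid(arm.get_calibration("top"),d)
A=(542.4,295.5,10.2);Q=(549.2,-291.6,5.3)
for n,(cx,cy,a),x,y in(("bottle",A,445.6,317),("bur",A,460.5,242),("round",A,540,272.7),("rect",Q,543,-315),("jar",Q,455,-260.7)):
    m=(np.hypot(g[...,0]-x,g[...,1]-y)<38)&(g[...,2]>14)
    P=g[m];P=P[P[:,2]>20] if n not in("rect",) else P[P[:,2]>15]
    r=cv2.minAreaRect(P[:,:2].astype(np.float32));c=np.array(r[0])
    t=np.radians(a);d0=c-[cx,cy];l=[d0@[np.cos(t),np.sin(t)],d0@[-np.sin(t),np.cos(t)]]
    print(n,len(P),"local",np.round(l,1),"size",np.round(r[1],1),"z",np.percentile(P[:,2],[50,95]).round(1))
E
```

```text
bottle 200 local [-100.2   38.8] size [31.3 53.8] z [48. 63.]
bur 252 local [-88.4 -35.6] size [27.5 51.6] z [35.6 51.1]
round 323 local [ -5.8 -20.7] size [49.  47.3] z [24.9 30. ]
rect 367 local [ -7.  -20.3] size [35.7 61.4] z [22.2 26.4]Traceback (most recent call last):
  File "<stdin>", line 10, in <module>
    return _quantile_unchecked(
        a, q, axis, out, overwrite_input, method, keepdims, weights)
    return _ureduce(a,
                    func=_quantile_ureduce_func,
    ...<5 lines>...
                    overwrite_input=overwrite_input,
                    method=method)
    r = func(a, **kwargs)
    result = _quantile(arr,
                       quantiles=q,
    ...<2 lines>...
                       out=out,
                       weights=wgt)
    slices_having_nans = np.isnan(arr[-1, ...])
                                  ~~~^^^^^^^^^
IndexError: index -1 is out of bounds for axis 0 with size 0
```

View pics/t5.png

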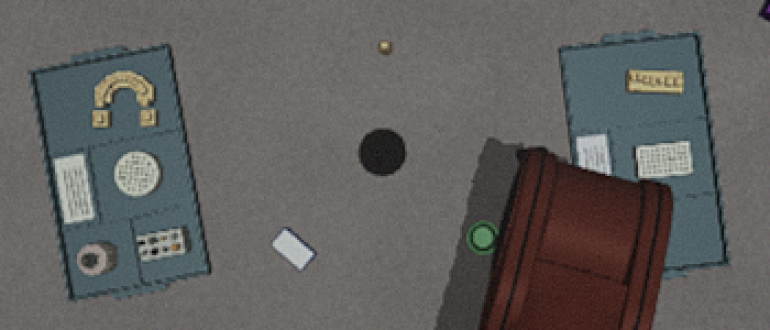

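All four visible pieces are well inside their bays, including the bottle at (96,259) and the block at (162,244). The arm hides the jar from above, so I check it in the scene view.

```bash
python3 - <<'E'
from m import *
im,d=arm.snapshot("scene");cv2.imwrite("pics/s6.png",cv2.resize(im[100:200,220:360],None,fx=4,fy=4,interpolation=3))
g=grid(arm.get_calibration("scene"),d)
P=g[(np.hypot(g[...,0]-455,g[...,1]+260.7)<36)&(g[...,2]>30)&(g[...,2]<60)]
print(len(P),cv2.minAreaRect(P[:,:2].astype(np.float32)) if len(P) else 0,np.percentile(P[:,2],[50,95]) if len(P) else 0)
E
```

```text
163 ((459.328125, -264.3660583496094), (43.661277770996094, 50.18924331665039), 15.057056427001953) [40.1197143  43.86377017]
```

View pics/s6.png

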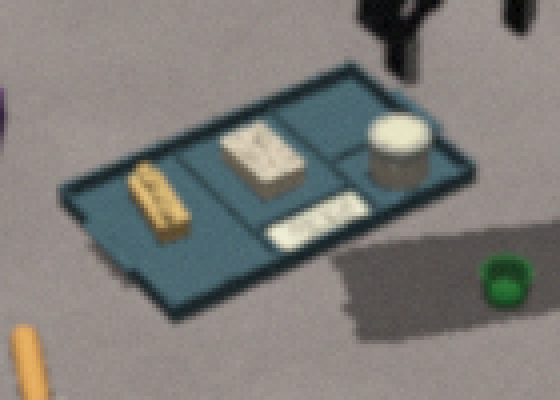

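The jar stands upright in the +y bay (400,150), with its top at about 39–40 mm as expected. Handing in.

```bash
python3 -c "
from cell import arm
print(arm.close_job())"
```

```text
the job is handed in; nothing more can be done
None
```

I handed the job in at about 36 s. All five pieces were set down in their bays, and the last pictures showed each one upright and both stone models in place, but the hand-in returned no verdict.

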